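# Reload the tear-tape unwinder and hold its tension arm for threading

### The job

Reload the tear-tape unwinder: put the full red reel on the spindle, all the way down, and fold the yellow catch on the spindle top flat over it so that the reel cannot climb off. Then swing the sprung tension arm by its black knob all the way round against its far stop and finish while holding it there against the spring, so that a colleague can thread the tape. Leave the empty white core, the hexagon key and the label box where they are.

Things in the scene. Friction and masses are not known exactly. Their poses are not given: they have to be found in the camera images.
- reel_mid (a point): centre (half-way up) of the full tear-tape reel: a flat-ended red coil on a white core, outside diameter 58 mm, height 40 mm, about 75 to 155 g, with a 21 mm bore right through; it stands loose on the worktop with the bore upright (z axis = bore). Both ends are alike.
- unwinder: the tape unwinder: a grey painted plate, 150 x 312 mm, top 14 mm above the worktop, that does not move; origin at the centre of its underside, z up, y along the plate's length (spindle at the +y end, tension arm at the -y end), x the way the yellow catch folds. Nothing on it stands higher than 89 mm.
- spindle_home (a point): fixed point on the spindle axis where the reel's centre lies when the reel is fully down (40 mm above the worktop); axes as the unwinder's. The spindle is an upright 16 mm steel shaft on a 52 mm seat disc whose top is 20 mm above the worktop; the top of a seated reel is at 60 mm.
- catch_pivot (a point): hinge of the yellow catch, on the spindle axis 66 mm above the worktop, same axes as spindle_home (hinge along y). The catch is a 14 mm wide, 7 mm thick blade that reaches 20 mm from the hinge; upright its top is 86 mm above the worktop (26 mm above the top of a seated reel) and it passes through the reel's bore, so hold the reel near its top.
- catch (a joint): angle of the yellow catch: about 0 upright, grows as it is pushed over towards the +x side of spindle_home, 1.57 lying flat just over the reel's top face. Light friction, it stays where it is left; a reel that is not fully down blocks it.
- tension_knob (a point): centre of the black knob on the end of the tension arm, 73 mm above the worktop: an upright grip 16 mm in diameter from 57 to 89 mm, 105 mm from the arm's pivot. Below the knob is the arm, a dark cage of two plates (18 mm wide, its upper face 53 mm above the worktop) with white rollers. Fixed rollers and stop posts beside it end below 59 mm.
- tension_pivot (a point): point on the arm's fixed, vertical pivot axis (dark round cap with a coil spring below it, top 86 mm above the worktop)
- tension_arm (a joint): angle of the tension arm: 0 at rest against its rubber post, grows clockwise as seen from above as the knob is swung away from rest, 1.047 at the far stop (rubber-sleeved post). A spring drives it back to 0 as soon as it is let go; at the knob it takes about 2 N at first and 6.5 N at the stop.
- empty_core: spent reel core, a bystander: white tube 29 mm in diameter, 40 mm high, standing on end; origin at the centre of its underside
- hex_key: bystander: black hexagon key, 31 x 93 x 6 mm, lying flat; origin at the centre of its underside
- label_box: bystander: pale carton, 62 x 92 x 35 mm; origin at the centre of its underside
Not all that is in view belongs to the job. Of the things shaped like the part that bears reel_mid, the red one is meant.

How it is judged:
By the outcome, as a careful person would: the job done as asked, in the order asked, and still so for the second after the job is handed in, while the arm keeps its last pose, push and grip.
It also fails if it takes over 61 s, if anything falls off the work surface, if the arm or the gripper's body presses on something with over 40 N, if the wrist force passes 120 N, or if a joint passes its speed limit or range.

### The arm

A 6-joint arm with a two-finger parallel gripper is mounted at the origin on a cart in front of the work surface, level with it; the furniture and walls round the work are solid. World frame = base frame: x ahead of the robot, y to its left, z up, the work surface at z = 0. Lengths are in m, angles in rad, forces in N, time in s.
With the tool pointing down it reaches from about 0.225 to 0.875 m from the base axis. Payload 3.4 kg.
Tool frame: the origin (TCP) lies at the very end of the fingers, on their centre line; the grasp point (between the pads) lies 19 mm behind it; z points along the fingers, y is the line along which they close (so a half turn about z gives the same grasp; the last joint's range is limited). The gripper opens to 85 mm and grips with 20 to 120 N. Pads are 22 mm wide; open, the fingers measure 114 mm over their backs; the gripper's body (76 mm by 85 mm) begins 54 mm behind the grasp point. The pads swing forward as they close: fully open they stand 13 mm farther back than shut.
Start: joints at [1.055, 0.276, 1.505, -0, 1.361, -0.121], TCP at [0.221, 0.531, 0.196] pointing down, gripper open.
Joint ranges: [-2.89, 2.89], [-0.75, 2.08], [0.22, 2.7], [-1.18, 4.32], [0.11, 2.71], [-2.7, 2.7]. Speed limits (rad/s): [2.57, 2.57, 3.14, 3.14, 3.14, 3.14].

### API

Orientations are given as a unit quaternion [w, x, y, z].
In Python, from rig import get_state, optics, sign_off gives the robot as it stands.
- The arm moves only by the tool send_rows, never from a script. Its argument "increments" is a list of rows, each an object with "gripper": the gripper's target within -1 to 1 (shut at 1, half-way at 0, fully open at -1); "linear": the shift along the world's x, y, z in m, a list of three; "delta_rot": the turn, a rotation vector about the world's x, y, z in rad, a list of three. In form: [{"gripper": gripper, "linear": [dx, dy, dz], "delta_rot": [rx, ry, rz]}, ...]. A call has 1 to 8 rows; each row is the pose to reach, as a shift and turn from the pose commanded when the call began; what a row does not reach only later rows make up. A row lasts 1/10 s, in which the tool goes at most 50 mm and 8.59 degrees, less where a joint would pass 70% of its speed; a pose out of reach is approached as far as the arm can. A call with a gripper value outside its range is refused whole. The fingers move at their own pace and stop on an object; "newtons" is the grip in N (left out, the last holds). Time passes only in rows, so rows that repeat a pose let the fingers close. It gives the time, the measured TCP pose, the force, the opening and the grip force at its end, in the units of the state.
- get_state(): the state, without advancing time (a new reading comes with each control period).
- optics.get_image(name): name is "scene" or "top"; returns a dict with "pixels" (400x640x3 uint8, blue, green, red), "K" (3x3 intrinsics, pixels), "rvec" (rotation vector, rad) and "tvec" (3), from world to camera coordinates, as OpenCV has them. Camera axes: x right, y down, z forward; pixel columns grow to the right and rows downward; lengths in m; the calibration is good to about 2 mm. A picture is of the moment at which its call begins. There is no depth.
- sign_off(): hands the job in; it is judged then, once.
The state is a dict: "clock": time; "qpos": joint angles; "qd": joint speeds; "effort": joint torques, N m; "position": TCP position; "ee_rot": TCP orientation; "contact_force": force on the tool from outside, world axes, zero at the start; "moment": the same for the moment, N m; "width": finger opening in m; "gripper_force": force on a finger pad.
Only numpy, scipy, OpenCV 4.12 (cv2) and the standard library are available. Lean on these libraries where they do the work, as an engineer would, in place of code of your own. Each camera call takes 0.05 s, during which the arm holds its last target. There are 200 camera calls.

## Working session

There is one attempt and no reset: what is moved stays moved. The work goes in short steps, Python scripts to look and compute and a tool call to move; the robot and the scene stay as the last step left them, time stands still between calls to the robot, and variables do not carry over. Pictures are saved under pics/ and viewed, at most 10 in all, crops included, and the job is handed in when it is done.

Besides the shell and the picture viewer there is one more tool, called after "Request:" by a JSON object that holds its "name" and its "arguments", one argument or row to a line. send_rows: Moves the arm, as the interface text tells. Its arguments: {"type":"object","properties":{"increments":{"type":"array"},"newtons":{"type":"number"}},"required":["increments"]}

```bash
mkdir -p pics; cat > h.py <<'E'
import numpy as np, cv2
from rig import get_state, optics, sign_off
def snap(name,fn,crop=None,scale=1):
    d=optics.get_image(name); p=d["pixels"]
    if crop: x0,y0,x1,y1=crop; p=p[y0:y1,x0:x1]
    if scale!=1: p=cv2.resize(p,None,fx=scale,fy=scale,interpolation=cv2.INTER_CUBIC)
    cv2.imwrite("pics/"+fn,p); np.savez("cam_"+name,K=d["K"],r=d["rvec"],t=d["tvec"]); return d
def cam(name):
    c=np.load("cam_"+name+".npz"); return c["K"],cv2.Rodrigues(c["r"])[0],c["t"].reshape(3)
def at_z(name,u,v,z):
    K,R,t=cam(name); o=-R.T@t; d=R.T@np.linalg.inv(K)@np.array([u,v,1.]); return o+d*(z-o[2])/d[2]
def proj(name,X):
    K,R,t=cam(name); q=K@(R@np.array(X)+t); return q[:2]/q[2]
E
python3 - <<'E'
from h import *
snap("top","top0.png",scale=1.25);snap("scene","scene0.png",scale=1.25)
print(get_state())
for n in("top","scene"):
    K,R,t=cam(n);print(n,K[0,0],-R.T@t,R[2])
E
```

```text
{'clock': 0.1, 'qpos': array([ 1.05500905e+00,  2.76557853e-01,  1.50595819e+00, -5.12813360e-07,
        1.36073610e+00, -1.21001987e-01]), 'qd': array([ 9.73736712e-05, -3.04789987e-03, -4.21024244e-03, -9.10007041e-04,
       -1.53244642e-05,  1.58838004e-03]), 'effort': array([ 1.34801609e-03, -4.17698801e+01, -2.46406120e+01, -3.81047321e-04,
        5.77798332e-03, -1.91541596e-05]), 'position': array([0.22090143, 0.53031724, 0.19533066]), 'ee_rot': array([-2.59505864e-04,  1.96113158e-01,  9.80580920e-01, -7.88115942e-04]), 'contact_force': array([-0.10259725,  0.01531989, -0.18130985]), 'moment': array([ 0.05433716,  0.00273781, -0.01457613]), 'gripper_force': 0.0, 'width': 0.08563162999124295}
top 376.7238587646372 [ 0.33473556 -0.03839683  1.2273906 ] [ 0.16523487  0.01371048 -0.98615894]
scene 424.62186230040726 [-0.20927633 -0.43958066  1.11314525] [ 0.56967909  0.30639872 -0.76261757]
```

View pics/top0.png

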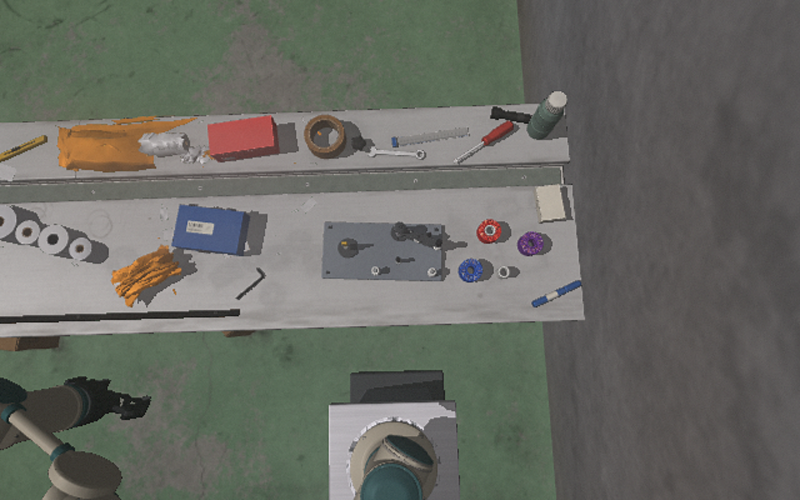

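View pics/scene0.png

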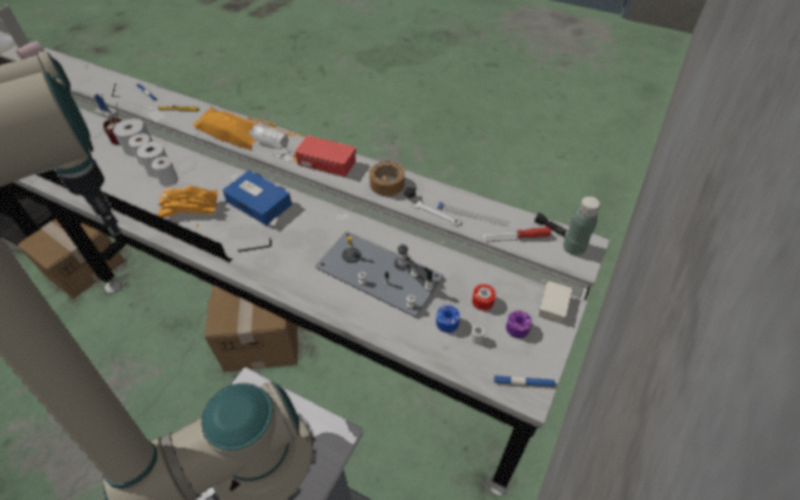

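The top view shows the plate at about (383,250) of 800x500, the spindle at its left end (347,247), the pivot at (400,231), and the red reel at (488,231). World +x is up and +y is left. I'll enlarge both views.

```bash
python3 - <<'E'
from h import *
snap("top","top1.png",(250,165,410,235),5);snap("scene","scene1.png",(245,180,405,270),5)
for u,v,z in((488,231,.04),(347,243,.066),(400,229,.086),(433,272,0.014),(323,222,.014),(445,224,.014),(444,281,.014),(323,278,.014),(503,272,.04)): print(u,v,at_z("top",u/1.25,v/1.25,z).round(3))
E
```

```text
488 231 [ 0.571 -0.26   0.04 ]
347 243 [0.547 0.1   0.066]
400 229 [ 0.574 -0.034  0.086]
433 272 [ 0.473 -0.116  0.014]
323 222 [0.615 0.169 0.014]
445 224 [ 0.599 -0.153  0.014]
444 281 [ 0.449 -0.143  0.014]
323 278 [0.466 0.169 0.014]
503 272 [ 0.464 -0.291  0.04 ]
```

View pics/top1.png

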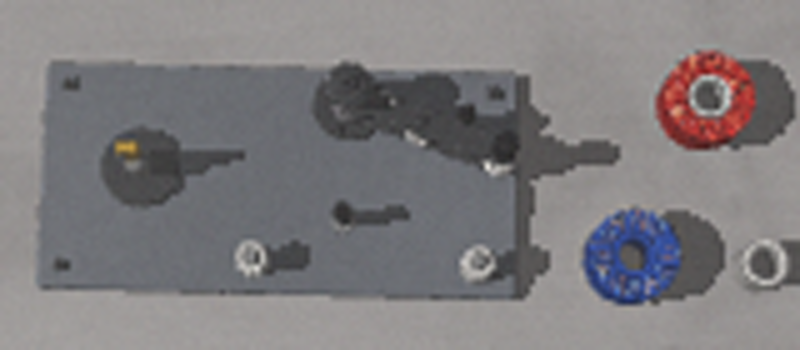

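View pics/scene1.png

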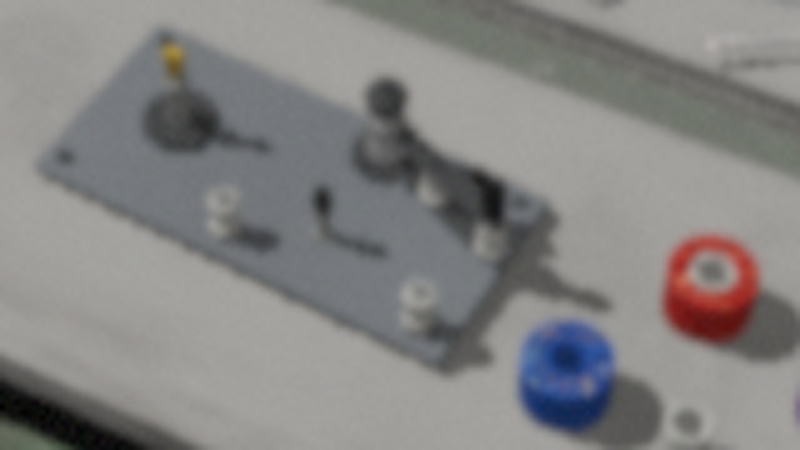

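The top crop shows the catch at (125,147), seat disc at (143,167), pivot cap at (348,80), knob at (505,145), reel top hole at (709,95) and white core at (766,262). In the scene crop these are catch (173,52), disc (181,122), cap (386,95), knob (489,185) and reel hole (713,268).

```bash
python3 - <<'E'
from h import *
f=lambda n,x,y,z:at_z(n,(x+.5)/5-.5+(250 if n=="top" else 245),(y+.5)/5-.5+(165 if n=="top" else 180),z)[:2].round(4)
for nm,n,x,y,z in(("catch","top",125,147,.086),("catch","scene",174,46,.086),("disc","top",143,167,.02),("disc","scene",181,122,.02),
("cap","top",348,78,.086),("cap","scene",386,90,.086),("knob","top",505,143,.089),("knob","scene",489,175,.089),
("reel","top",709,95,.04),("reel","scene",713,268,.04),("core","top",766,262,.04),("core","scene",688,420,.04),
("c1","top",50,62,.014),("c2","top",528,75,.014),("c3","top",523,298,.014),("c4","top",38,290,.014)): print(nm,n,f(n,x,y,z))
E
```

```text
catch top [0.5449 0.1066]
catch scene [0.5492 0.1055]
disc top [0.5434 0.1034]
disc scene [0.5411 0.1009]
cap top [ 0.5836 -0.0323]
cap scene [ 0.5789 -0.0345]
knob top [ 0.539  -0.1273]
knob scene [ 0.5443 -0.1237]
reel top [ 0.5746 -0.263 ]
reel scene [ 0.5775 -0.2641]
core top [ 0.4659 -0.2921]
core scene [ 0.4677 -0.2918]
c1 top [0.6169 0.1648]
c2 top [ 0.5973 -0.1502]
c3 top [ 0.4506 -0.1401]
c4 top [0.4658 0.1734]
```

Request:
{"name": "send_rows", "arguments": {
  "increments": [
    {"gripper": -1,"linear": [0.355,-0.794,0],"delta_rot": [0,0,-0.65]},
    {"gripper": -1,"linear": [0.355,-0.794,0],"delta_rot": [0,0,-0.65]},
    {"gripper": -1,"linear": [0.355,-0.794,0],"delta_rot": [0,0,-0.65]},
    {"gripper": -1,"linear": [0.355,-0.794,0],"delta_rot": [0,0,-0.65]},
    {"gripper": -1,"linear": [0.355,-0.794,0],"delta_rot": [0,0,-0.65]},
    {"gripper": -1,"linear": [0.355,-0.794,0],"delta_rot": [0,0,-0.65]},
    {"gripper": -1,"linear": [0.355,-0.794,0],"delta_rot": [0,0,-0.65]},
    {"gripper": -1,"linear": [0.355,-0.794,0],"delta_rot": [0,0,-0.65]}
  ],
  "newtons": 30
}}

```text
clock: 1.0
position: [0.3848, 0.1638, 0.1963]
ee_rot: [0.0, 0.499, 0.867, 0.0]
contact_force: [0.8, 0.1, 0.9]
width: 0.0854
gripper_force: 0.0
```

Request:
{"name": "send_rows", "arguments": {
  "increments": [
    {"gripper": -1,"linear": [0.191,-0.427,0],"delta_rot": [0,0,0]},
    {"gripper": -1,"linear": [0.191,-0.427,0],"delta_rot": [0,0,0]},
    {"gripper": -1,"linear": [0.191,-0.427,0],"delta_rot": [0,0,0]},
    {"gripper": -1,"linear": [0.191,-0.427,0],"delta_rot": [0,0,0]},
    {"gripper": -1,"linear": [0.191,-0.427,0],"delta_rot": [0,0,0]},
    {"gripper": -1,"linear": [0.191,-0.427,0],"delta_rot": [0,0,0]},
    {"gripper": -1,"linear": [0.191,-0.427,0],"delta_rot": [0,0,0]},
    {"gripper": -1,"linear": [0.191,-0.427,0],"delta_rot": [0,0,0]}
  ]
}}

```text
clock: 1.8
position: [0.5482, -0.2015, 0.196]
ee_rot: [-0.0, 0.499, 0.866, 0.0]
contact_force: [0.7, 1.4, 0.4]
width: 0.0854
gripper_force: 0.0
```

Request:
{"name": "send_rows", "arguments": {
  "increments": [
    {"gripper": -1,"linear": [0.028,-0.062,0],"delta_rot": [0,0,0]},
    {"gripper": -1,"linear": [0.028,-0.062,0],"delta_rot": [0,0,0]},
    {"gripper": -1,"linear": [0.028,-0.062,-0.05],"delta_rot": [0,0,0]},
    {"gripper": -1,"linear": [0.028,-0.062,-0.1],"delta_rot": [0,0,0]},
    {"gripper": -1,"linear": [0.028,-0.062,-0.14],"delta_rot": [0,0,0]},
    {"gripper": -1,"linear": [0.028,-0.062,-0.165],"delta_rot": [0,0,0]},
    {"gripper": -1,"linear": [0.028,-0.062,-0.184],"delta_rot": [0,0,0]},
    {"gripper": -1,"linear": [0.028,-0.062,-0.184],"delta_rot": [0,0,0]}
  ]
}}

```text
clock: 2.6
position: [0.5733, -0.2601, 0.0087]
ee_rot: [-0.004, 0.499, 0.867, 0.0]
contact_force: [-0.3, 1.2, 0.2]
width: 0.0857
gripper_force: 0.0
```

Request:
{"name": "send_rows", "arguments": {
  "increments": [
    {"gripper": 0.6,"linear": [0,0,0],"delta_rot": [0,0,0]},
    {"gripper": 0.6,"linear": [0,0,0],"delta_rot": [0,0,0]},
    {"gripper": 0.6,"linear": [0,0,0],"delta_rot": [0,0,0]},
    {"gripper": 0.6,"linear": [0,0,0],"delta_rot": [0,0,0]},
    {"gripper": 0.6,"linear": [0,0,0],"delta_rot": [0,0,0]}
  ],
  "newtons": 20
}}

```text
clock: 3.1
position: [0.5762, -0.2617, 0.013]
ee_rot: [0.001, 0.499, 0.867, 0.0]
contact_force: [0.2, 0.5, 0.0]
width: 0.0169
gripper_force: 0.0
```

```bash
python3 - <<'E'
from h import *
a=snap("top","a.png",(330,150,450,230),5)
b=snap("scene","b.png",(330,170,450,250),5)
cv2.imwrite("pics/ab.png",np.vstack([cv2.resize(cv2.imread("pics/"+n),(450,300)) for n in("a.png","b.png")]))
print(get_state())
E
```

```text
{'clock': 3.2, 'qpos': array([-5.36327522e-01,  5.04704684e-01,  1.62883132e+00,  9.60953751e-05,
        1.00732900e+00, -1.06238242e+00]), 'qd': array([ 1.62814542e-03,  4.88907339e-03,  3.72755688e-05,  1.15231308e-03,
       -1.06936144e-03,  1.80831785e-04]), 'effort': array([ 3.12639728e-03, -5.03399527e+01, -2.00211757e+01,  1.41906085e-04,
       -6.11188778e-03, -9.02295028e-06]), 'position': array([ 0.57592334, -0.26158293,  0.01254217]), 'ee_rot': array([3.64355681e-04, 4.98958286e-01, 8.66625925e-01, 3.55476302e-05]), 'contact_force': array([ 0.59128227, -0.61373539, -0.12251609]), 'moment': array([-0.0228364 ,  0.07960287, -0.03023681]), 'gripper_force': 0.0, 'width': 0.01716315492901252}
```

View pics/ab.png

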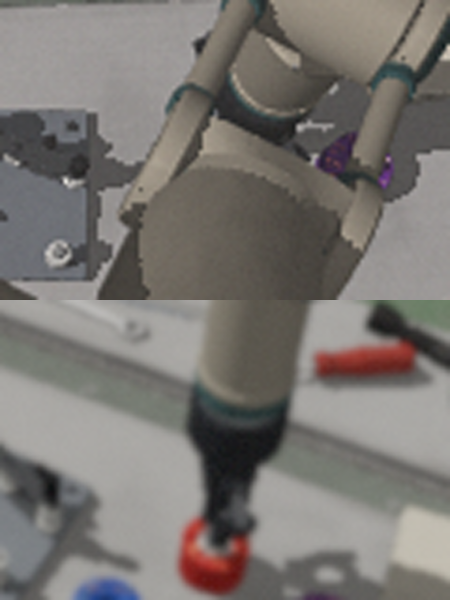

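The gripper seems to go in at or behind the top of the red reel, which sits at about (213,555) of the stacked picture and looks unmoved. I need an enlarged crop with the TCP projected.

```bash
python3 - <<'E'
from h import *
d=snap("scene","c.png",(360,200,420,250),12)
p=get_state()["position"]; im=cv2.imread("pics/c.png")
for z,c in((p[2],(0,255,0)),(.04,(255,255,0)),(.085,(255,0,255))):
    u=proj("scene",[p[0],p[1],z]); cv2.circle(im,tuple(int(q) for q in ((u-[360,200]+.5)*12)),4,c,-1)
cv2.imwrite("pics/c.png",im)
E
```

```text
(no output)
```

View pics/c.png

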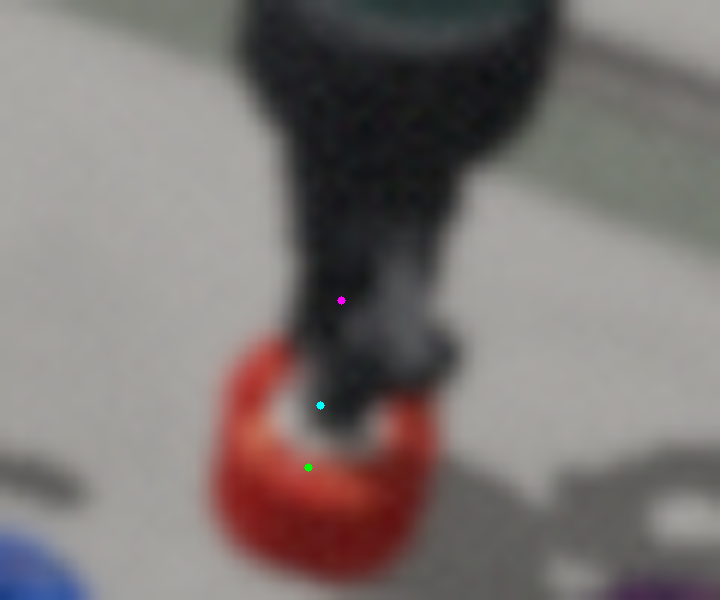

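The fingertips show over or inside the reel's bore, about (330,420), with the reel's red front not covered by a finger. I'll check the tip against the projection, both here and in the first pictures.

```bash
python3 - <<'E'
from h import *
for n in("top","scene"): print(n,[ (proj(n,[.221,.53,z])*1.25).round(1) for z in(.15,.196,.25)])
print(at_z("top",145/1.25,405/1.25,.2),at_z("scene",118/1.25,240/1.25,.2))
# reel outline now: scene crop bottom (330,580), left 215, right 440 -> bottom edge on the table
f=lambda x,y,z:at_z("scene",(x+.5)/12-.5+360,(y+.5)/12-.5+200,z).round(4)
print(f(330,445,.04),f(330,580,0),f(330,425,.04))
im=optics.get_image("scene")["pixels"].astype(int)
m=((im[...,2]>90)&(im[...,1]<90)&(im[...,0]<90)).astype(np.uint8);m[:200]=0;m[:,:360]=0;m[252:]=0;m[:,420:]=0
ys,xs=np.nonzero(m);print(xs.min(),xs.max(),ys.min(),ys.max())
th=np.linspace(0,6.28,60)
for c in((.5765,-.2635),(.576,-.2617)):
    P=np.array([proj("scene",[c[0]+.029*np.cos(t),c[1]+.029*np.sin(t),z]) for t in th for z in(0,.04)]);print(c,P.min(0),P.max(0))
E
```

```text
top [array([152. , 386.4]), array([140.6, 389. ]), array([125.9, 392.5])]
scene [array([125.5, 248.2]), array([117.7, 235.4]), array([107.9, 219.4])]
[0.18851539 0.51654085 0.2       ] [0.20909973 0.51414655 0.2       ]
[ 0.5651 -0.2685  0.04  ] [ 0.5535 -0.2781  0.    ] [ 0.571  -0.2661  0.04  ]
378 419 228 248
(0.5765, -0.2635) [376.27419671 225.91177474] [396.31227627 248.38517803]
(0.576, -0.2617) [375.68960941 225.81459461] [395.7080782  248.28299024]
```

Request:
{"name": "send_rows", "arguments": {
  "increments": [
    {"gripper": 0.6,"linear": [0,0,0.03],"delta_rot": [0,0,0]},
    {"gripper": 0.6,"linear": [0,0,0.06],"delta_rot": [0,0,0]},
    {"gripper": 0.6,"linear": [0,0,0.06],"delta_rot": [0,0,0]}
  ]
}}

```text
clock: 3.6
position: [0.5788, -0.2632, 0.0766]
ee_rot: [0.004, 0.499, 0.867, -0.0]
contact_force: [1.2, -0.4, 0.9]
width: 0.0174
gripper_force: 0.0
```

```bash
python3 - <<'E'
from h import *
d=snap("scene","d.png",(350,185,430,250),9)
p=get_state()["position"]; im=cv2.imread("pics/d.png")
cl=np.array([np.cos(.52),np.sin(.52)])
for z,o,c in((p[2],0,(0,255,0)),(p[2],-.03,(255,255,0)),(p[2],.03,(255,0,255))):
    u=proj("scene",[p[0]+o*cl[0],p[1]+o*cl[1],z]); cv2.circle(im,tuple(int(q) for q in ((u-[350,185]+.5)*9)),3,c,-1)
cv2.imwrite("pics/d.png",im);print(p,get_state()["width"])
E
```

```text
[ 0.57737872 -0.26240413  0.07446615] 0.016990218427976704
```

View pics/d.png

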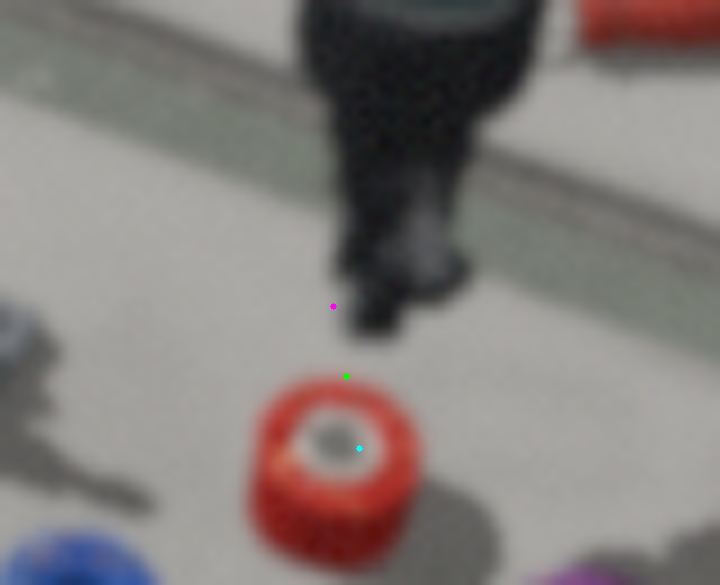

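The reel stands untouched, its bore at about (337,440). The visible fingertip (375,335) is clearly above and to the right of the projected TCP (346,376), so the closed fingers sit roughly 20 mm higher than the state says and closed over the reel. I'll test that by gently touching the free worktop with shut fingers.

Request:
{"name": "send_rows", "arguments": {
  "increments": [
    {"gripper": 1,"linear": [0.028,0.062,0],"delta_rot": [0,0,0]},
    {"gripper": 1,"linear": [0.028,0.062,0],"delta_rot": [0,0,0]},
    {"gripper": 1,"linear": [0.028,0.062,-0.03],"delta_rot": [0,0,0]},
    {"gripper": 1,"linear": [0.028,0.062,-0.05],"delta_rot": [0,0,0]},
    {"gripper": 1,"linear": [0.028,0.062,-0.06],"delta_rot": [0,0,0]},
    {"gripper": 1,"linear": [0.028,0.062,-0.067],"delta_rot": [0,0,0]},
    {"gripper": 1,"linear": [0.028,0.062,-0.067],"delta_rot": [0,0,0]},
    {"gripper": 1,"linear": [0.028,0.062,-0.067],"delta_rot": [0,0,0]}
  ]
}}

```text
clock: 4.45
position: [0.6042, -0.1999, 0.0056]
ee_rot: [0.0, 0.499, 0.867, 0.0]
contact_force: [0.7, -0.0, -0.1]
width: 0.0006
gripper_force: 0.0
```

```bash
python3 - <<'E'
from h import *
s=get_state();print(s["position"],s["contact_force"],s["width"])
d=snap("scene","e.png",(350,175,430,240),9)
p=s["position"]; im=cv2.imread("pics/e.png")
u=proj("scene",p); cv2.circle(im,tuple(int(q) for q in ((u-[350,175]+.5)*9)),3,(0,255,0),-1)
cv2.imwrite("pics/e.png",im)
E
```

```text
[ 0.60420443 -0.19992441  0.00560226] [ 0.69997233 -0.01771188 -0.11855582] 0.0005805917361682176
```

View pics/e.png

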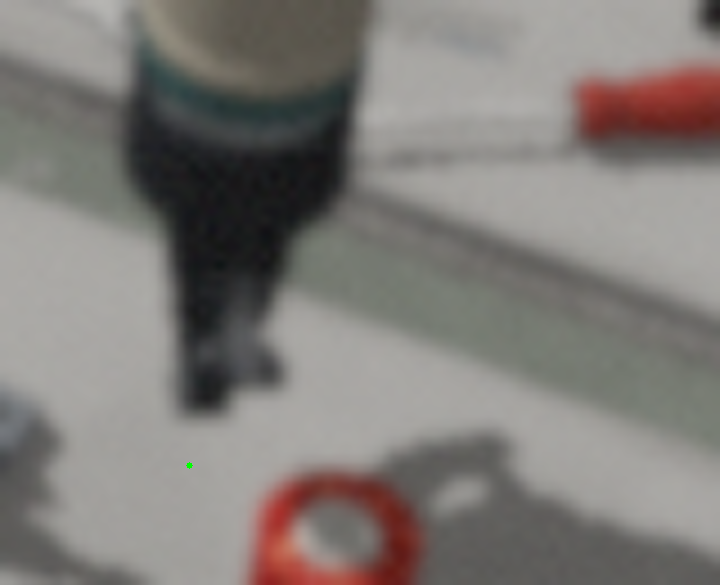

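The shut fingertip (205,408) still floats above the projected TCP (189,465), about 30 mm above the worktop by my reckoning. I'll lower it until I feel contact.

Request:
{"name": "send_rows", "arguments": {
  "increments": [
    {"gripper": 1,"linear": [0,0,-0.004],"delta_rot": [0,0,0]},
    {"gripper": 1,"linear": [0,0,-0.008],"delta_rot": [0,0,0]},
    {"gripper": 1,"linear": [0,0,-0.01],"delta_rot": [0,0,0]},
    {"gripper": 1,"linear": [0,0,-0.01],"delta_rot": [0,0,0]}
  ]
}}

```text
clock: 4.9
position: [0.6034, -0.1994, -0.0053]
ee_rot: [-0.0, 0.499, 0.867, 0.0]
contact_force: [1.0, -0.6, 0.3]
width: 0.0001
gripper_force: 0.0
```

Request:
{"name": "send_rows", "arguments": {
  "increments": [
    {"gripper": 1,"linear": [0,0,-0.004],"delta_rot": [0,0,0]},
    {"gripper": 1,"linear": [0,0,-0.008],"delta_rot": [0,0,0]},
    {"gripper": 1,"linear": [0,0,-0.012],"delta_rot": [0,0,0]},
    {"gripper": 1,"linear": [0,0,-0.012],"delta_rot": [0,0,0]}
  ]
}}

```text
clock: 5.3
position: [0.6032, -0.1992, -0.0177]
ee_rot: [-0.001, 0.499, 0.867, -0.0]
contact_force: [0.4, 0.9, 0.4]
width: 0.0003
gripper_force: 0.0
```

Request:
{"name": "send_rows", "arguments": {
  "increments": [
    {"gripper": 1,"linear": [0,0,-0.002],"delta_rot": [0,0,0]},
    {"gripper": 1,"linear": [0,0,-0.004],"delta_rot": [0,0,0]},
    {"gripper": 1,"linear": [0,0,-0.006],"delta_rot": [0,0,0]},
    {"gripper": 1,"linear": [0,0,-0.006],"delta_rot": [0,0,0]}
  ]
}}

```text
clock: 5.7
position: [0.6036, -0.1994, -0.0232]
ee_rot: [-0.0, 0.499, 0.867, 0.0]
contact_force: [-0.4, -0.2, 0.2]
width: -0.0
gripper_force: 0.0
```

Request:
{"name": "send_rows", "arguments": {
  "increments": [
    {"gripper": 1,"linear": [0,0,-0.002],"delta_rot": [0,0,0]},
    {"gripper": 1,"linear": [0,0,-0.004],"delta_rot": [0,0,0]},
    {"gripper": 1,"linear": [0,0,-0.004],"delta_rot": [0,0,0]}
  ]
}}

```text
clock: 6.0
position: [0.6035, -0.1994, -0.0272]
ee_rot: [-0.0, 0.499, 0.867, 0.0]
contact_force: [0.7, 0.6, -0.1]
width: 0.0003
gripper_force: 0.0
```

Request:
{"name": "send_rows", "arguments": {
  "increments": [
    {"gripper": 1,"linear": [0,0,-0.002],"delta_rot": [0,0,0]},
    {"gripper": 1,"linear": [0,0,-0.004],"delta_rot": [0,0,0]},
    {"gripper": 1,"linear": [0,0,-0.004],"delta_rot": [0,0,0]}
  ]
}}

```text
clock: 6.3
position: [0.6035, -0.1994, -0.0312]
ee_rot: [-0.0, 0.499, 0.867, 0.0]
contact_force: [-0.1, -0.1, 0.8]
width: -0.0002
gripper_force: 0.0
```

Request:
{"name": "send_rows", "arguments": {
  "increments": [
    {"gripper": 1,"linear": [0,0,-0.002],"delta_rot": [0,0,0]},
    {"gripper": 1,"linear": [0,0,-0.003],"delta_rot": [0,0,0]},
    {"gripper": 1,"linear": [0,0,-0.003],"delta_rot": [0,0,0]}
  ]
}}

```text
clock: 6.6
position: [0.6036, -0.1994, -0.0341]
ee_rot: [-0.0, 0.499, 0.867, 0.0]
contact_force: [0.7, -0.7, -0.1]
width: -0.0002
gripper_force: 0.0
```

```bash
python3 - <<'E'
from h import *
s=get_state();p=s["position"];print(p,s["contact_force"],s["qpos"])
d=snap("scene","f.png",(350,175,430,240),9)
im=cv2.imread("pics/f.png")
u=proj("scene",p); cv2.circle(im,tuple(int(q) for q in ((u-[350,175]+.5)*9)),3,(0,255,0),-1)
u=proj("scene",[p[0],p[1],0]); cv2.circle(im,tuple(int(q) for q in ((u-[350,175]+.5)*9)),3,(255,0,255),-1)
cv2.imwrite("pics/f.png",im)
E
```

```text
[ 0.60363738 -0.19944296 -0.0341053 ] [ 0.69342922 -0.66118297 -0.08765282] [-4.28527241e-01  5.60822991e-01  1.66507212e+00  6.74085227e-05
  9.16011601e-01 -9.54592981e-01]
```

View pics/f.png

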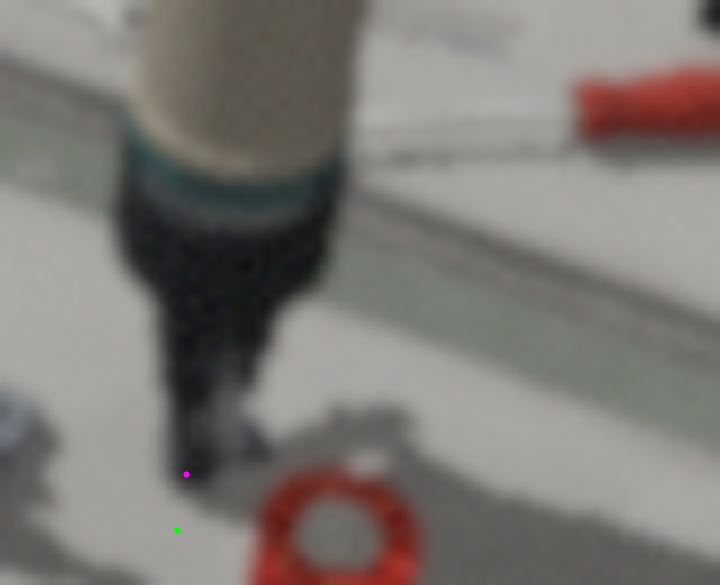

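The shut fingertip is now at (192,480), next to the true table point (186,474). So xy agrees and z reads about 35 mm too low. One more touch will pin it down.

Request:
{"name": "send_rows", "arguments": {
  "increments": [
    {"gripper": 1,"linear": [0,0,-0.001],"delta_rot": [0,0,0]},
    {"gripper": 1,"linear": [0,0,-0.003],"delta_rot": [0,0,0]},
    {"gripper": 1,"linear": [0,0,-0.003],"delta_rot": [0,0,0]}
  ]
}}

```text
clock: 6.95
position: [0.604, -0.1996, -0.0351]
ee_rot: [0.0, 0.499, 0.867, 0.0]
contact_force: [-2.3, 0.6, 10.0]
width: 0.0001
gripper_force: 4.7
```

Contact came at state z = -0.035, so true height = state z + 0.035, about 35 mm different from the stated frame. I'll correct for it and grasp again.

Request:
{"name": "send_rows", "arguments": {
  "increments": [
    {"gripper": 1,"linear": [0,0,0.05],"delta_rot": [0,0,0]},
    {"gripper": -1,"linear": [0,0,0.095],"delta_rot": [0,0,0]},
    {"gripper": -1,"linear": [-0.027,-0.064,0.095],"delta_rot": [0,0,0]},
    {"gripper": -1,"linear": [-0.027,-0.064,0.095],"delta_rot": [0,0,0]},
    {"gripper": -1,"linear": [-0.027,-0.064,0.095],"delta_rot": [0,0,0]},
    {"gripper": -1,"linear": [-0.027,-0.064,0.075],"delta_rot": [0,0,0]},
    {"gripper": -1,"linear": [-0.027,-0.064,0.075],"delta_rot": [0,0,0]}
  ]
}}

```text
clock: 7.65
position: [0.5749, -0.2618, 0.0358]
ee_rot: [-0.003, 0.499, 0.867, 0.0]
contact_force: [-1.6, 0.9, -0.3]
width: 0.0849
gripper_force: 0.0
```

Request:
{"name": "send_rows", "arguments": {
  "increments": [
    {"gripper": -1,"linear": [0,0,-0.02],"delta_rot": [0,0,0]},
    {"gripper": -1,"linear": [0,0,-0.04],"delta_rot": [0,0,0]},
    {"gripper": -1,"linear": [0,0,-0.055],"delta_rot": [0,0,0]},
    {"gripper": -1,"linear": [0,0,-0.063],"delta_rot": [0,0,0]},
    {"gripper": -1,"linear": [0,0,-0.063],"delta_rot": [0,0,0]}
  ]
}}

```text
clock: 8.15
position: [0.5762, -0.2624, -0.0259]
ee_rot: [-0.001, 0.499, 0.867, 0.0]
contact_force: [0.6, -0.0, 0.4]
width: 0.0853
gripper_force: 0.0
```

Request:
{"name": "send_rows", "arguments": {
  "increments": [
    {"gripper": 0.6,"linear": [0,0,0],"delta_rot": [0,0,0]},
    {"gripper": 0.6,"linear": [0,0,0],"delta_rot": [0,0,0]},
    {"gripper": 0.6,"linear": [0,0,0],"delta_rot": [0,0,0]},
    {"gripper": 0.6,"linear": [0,0,0],"delta_rot": [0,0,0]},
    {"gripper": 0.6,"linear": [0,0,0],"delta_rot": [0,0,0]}
  ],
  "newtons": 20
}}

```text
clock: 8.65
position: [0.5776, -0.2639, -0.0236]
ee_rot: [0.001, 0.499, 0.867, 0.0]
contact_force: [0.4, 1.4, 7.0]
width: 0.0562
gripper_force: 21.9
```

Request:
{"name": "send_rows", "arguments": {
  "increments": [
    {"gripper": -1,"linear": [0,0,0],"delta_rot": [0,0,0]},
    {"gripper": -1,"linear": [0,0,0],"delta_rot": [0,0,0]},
    {"gripper": -1,"linear": [0,0,0],"delta_rot": [0,0,0]},
    {"gripper": -1,"linear": [0,0,0],"delta_rot": [0,0,-0.15]},
    {"gripper": -1,"linear": [0,0,0],"delta_rot": [0,0,-0.3]},
    {"gripper": -1,"linear": [0,0,0],"delta_rot": [0,0,-0.45]},
    {"gripper": -1,"linear": [0,0,0],"delta_rot": [0,0,-0.6]},
    {"gripper": -1,"linear": [0,0,0],"delta_rot": [0,0,-0.75]}
  ]
}}

```text
clock: 9.45
position: [0.5765, -0.2634, -0.0252]
ee_rot: [-0.0, 0.784, 0.621, -0.0]
contact_force: [-0.6, -0.1, -0.3]
width: 0.0852
gripper_force: 0.0
```

Request:
{"name": "send_rows", "arguments": {
  "increments": [
    {"gripper": -1,"linear": [0,0,0],"delta_rot": [0,0,-0.15]},
    {"gripper": -1,"linear": [0,0,0],"delta_rot": [0,0,-0.3]},
    {"gripper": -1,"linear": [0,0,0],"delta_rot": [0,0,-0.45]},
    {"gripper": -1,"linear": [0,0,0],"delta_rot": [0,0,-0.6]},
    {"gripper": -1,"linear": [0,0,0],"delta_rot": [0,0,-0.75]},
    {"gripper": -1,"linear": [0,0,0],"delta_rot": [0,0,-0.82]},
    {"gripper": -1,"linear": [0,0,0],"delta_rot": [0,0,-0.82]}
  ]
}}

```text
clock: 10.15
position: [0.5765, -0.2634, -0.0252]
ee_rot: [-0.0, 0.965, 0.26, -0.0]
contact_force: [0.3, -0.4, 0.5]
width: 0.085
gripper_force: 0.0
```

Request:
{"name": "send_rows", "arguments": {
  "increments": [
    {"gripper": 0.6,"linear": [0,0,0],"delta_rot": [0,0,0]},
    {"gripper": 0.6,"linear": [0,0,0],"delta_rot": [0,0,0]},
    {"gripper": 0.6,"linear": [0,0,0],"delta_rot": [0,0,0]},
    {"gripper": 0.6,"linear": [0,0,0],"delta_rot": [0,0,0]},
    {"gripper": 0.6,"linear": [0,0,0],"delta_rot": [0,0,0]}
  ],
  "newtons": 30
}}

```text
clock: 10.65
position: [0.5769, -0.2636, -0.0247]
ee_rot: [0.0, 0.965, 0.261, 0.0]
contact_force: [-0.5, -0.2, 2.2]
width: 0.0563
gripper_force: 32.3
```

Request:
{"name": "send_rows", "arguments": {
  "increments": [
    {"gripper": 0.6,"linear": [0,0,0.04],"delta_rot": [0,0,0]},
    {"gripper": 0.6,"linear": [0,0,0.08],"delta_rot": [0,0,0]},
    {"gripper": 0.6,"linear": [0,0,0.115],"delta_rot": [0,0,0]},
    {"gripper": 0.6,"linear": [-0.003,0.03,0.12],"delta_rot": [0,0,0]},
    {"gripper": 0.6,"linear": [-0.007,0.075,0.12],"delta_rot": [0,0,0]},
    {"gripper": 0.6,"linear": [-0.01,0.12,0.12],"delta_rot": [0,0,0]},
    {"gripper": 0.6,"linear": [-0.014,0.165,0.12],"delta_rot": [0,0,0]},
    {"gripper": 0.6,"linear": [-0.018,0.21,0.12],"delta_rot": [0,0,0]}
  ]
}}

```text
clock: 11.45
position: [0.5581, -0.0518, 0.0948]
ee_rot: [-0.0, 0.966, 0.26, -0.0]
contact_force: [0.2, -0.1, -1.5]
width: 0.0568
gripper_force: 32.9
```

Request:
{"name": "send_rows", "arguments": {
  "increments": [
    {"gripper": 0.6,"linear": [-0.004,0.04,0],"delta_rot": [0,0,0]},
    {"gripper": 0.6,"linear": [-0.008,0.08,0],"delta_rot": [0,0,0]},
    {"gripper": 0.6,"linear": [-0.011,0.12,0],"delta_rot": [0,0,0]},
    {"gripper": 0.6,"linear": [-0.014,0.15,0],"delta_rot": [0,0,0]},
    {"gripper": 0.6,"linear": [-0.014,0.157,0],"delta_rot": [0,0,0]},
    {"gripper": 0.6,"linear": [-0.014,0.157,0],"delta_rot": [0,0,0]},
    {"gripper": 0.6,"linear": [-0.014,0.157,0],"delta_rot": [0,0,0]}
  ]
}}

```text
clock: 12.15
position: [0.5448, 0.1026, 0.0949]
ee_rot: [0.0, 0.966, 0.26, -0.0]
contact_force: [-0.1, -0.8, -1.3]
width: 0.0567
gripper_force: 32.9
```

```bash
python3 - <<'E'
from h import *
s=get_state();p=s["position"];print(p,s["width"],s["gripper_force"],s["contact_force"])
snap("scene","g.png",(225,140,345,230),6)
im=optics.get_image("scene")["pixels"].astype(int)
m=((im[...,2]>1.8*im[...,1])&(im[...,2]>1.8*im[...,0])&(im[...,2]>70)); m[:140]=0;m[230:]=0;m[:,:225]=0;m[:,345:]=0
ys,xs=np.nonzero(m);print("red",xs.min(),xs.max(),ys.min(),ys.max())
th=np.linspace(0,6.28,60)
for zb in(.105,.12,.085):
    P=np.array([proj("scene",[p[0]+.029*np.cos(t),p[1]+.029*np.sin(t),z]) for t in th for z in(zb,zb+.04)]);print(zb,P.min(0),P.max(0))
E
```

```text
[0.54477174 0.10261905 0.09488327] 0.05666690338120452 32.92075702920556 [-0.11424141 -0.82758296 -1.28578766]
red 269 287 168 188
0.105 [268.78084358 170.87860789] [288.02227297 192.83283002]
0.12 [268.32636434 167.54861126] [287.74115529 189.67366047]
0.085 [269.37481766 175.231972  ] [288.3898466  196.96244812]
```

View pics/g.png

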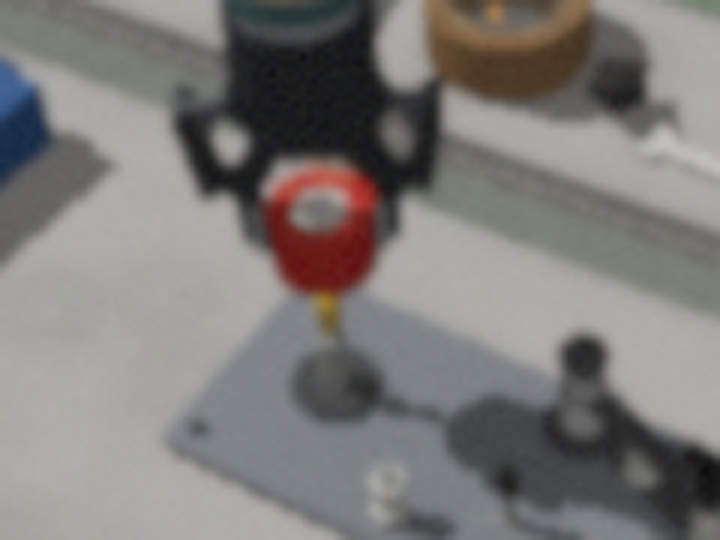

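The reel is in the grip upright, at (322,230) with its bore visible, above the spindle. The yellow catch (327,315) and seat disc (337,385) are just below it. I'll refine the spindle position numerically from the yellow blade and the disc.

```bash
python3 - <<'E'
from h import *
from scipy.optimize import least_squares
yaw=-.055;c,s=np.cos(yaw),np.sin(yaw)
res={}
for n,(x0,y0) in(("top",(250,165)),("scene",(245,180))):
    im=cv2.imread(f"pics/{n}1.png").astype(float)
    w=np.clip(np.minimum(im[...,2],im[...,1]*1.15)-im[...,0]-25,0,None); w[:,260:]=0;w[200:]=0
    ys,xs=np.indices(w.shape);m=np.array([(w*xs).sum(),(w*ys).sum()])/w.sum()
    res[n]=(m+.5)/5-.5+[x0,y0]; print(n,m,(w>10).sum()/25)
def cen(n,x,y):
    P=np.array([proj(n,[x+c*a-s*b,y+s*a+c*b,z]) for a in(-.0035,.0035) for b in(-.007,.007) for z in(.068,.086)]).astype(np.float32)
    M=cv2.moments(cv2.convexHull(P));return np.array([M["m10"],M["m01"]])/M["m00"]
for ns in(("top",),("scene",),("top","scene")):
    r=least_squares(lambda q:np.concatenate([cen(n,*q)-res[n] for n in ns]),[.545,.104],x_scale=.01);print(ns,r.x,r.fun)
# disc on scene g.png
print(at_z("scene",(337+.5)/6-.5+225,(384+.5)/6-.5+140,.02))
# grip of held reel: bore top center at (321,209) on z=.16
print(at_z("scene",(321+.5)/6-.5+225,(209+.5)/6-.5+140,.16))
E
```

```text
top [126.2677595  147.21192727] 12.32
scene [172.68755308  56.13795495] 18.84
('top',) [0.54629094 0.10651641] [ 0.12619705 -0.00028594]
('scene',) [0.5477875  0.10635717] [0.00213085 0.00130301]
('top', 'scene') [0.54652364 0.10692618] [-0.00620233 -0.06954779 -0.34645492  0.19831413]
[0.5426322  0.10198241 0.02      ]
[0.5444477 0.1008683 0.16     ]
```

Request:
{"name": "send_rows", "arguments": {
  "increments": [
    {"gripper": 0.6,"linear": [0.001,0.0035,0],"delta_rot": [0,0,0]},
    {"gripper": 0.6,"linear": [0.001,0.0035,-0.02],"delta_rot": [0,0,0]},
    {"gripper": 0.6,"linear": [0.001,0.0035,-0.03],"delta_rot": [0,0,0]},
    {"gripper": 0.6,"linear": [0.001,0.0035,-0.035],"delta_rot": [0,0,0]},
    {"gripper": 0.6,"linear": [0.001,0.0035,-0.038],"delta_rot": [0,0,0]},
    {"gripper": 0.6,"linear": [0.001,0.0035,-0.04],"delta_rot": [0,0,0]},
    {"gripper": 0.6,"linear": [0.001,0.0035,-0.04],"delta_rot": [0,0,0]}
  ]
}}

```text
clock: 12.95
position: [0.5459, 0.107, 0.0553]
ee_rot: [0.0, 0.966, 0.26, 0.0]
contact_force: [-0.0, 0.4, -1.8]
width: 0.0567
gripper_force: 32.9
```

Request:
{"name": "send_rows", "arguments": {
  "increments": [
    {"gripper": 0.6,"linear": [0,0,-0.003],"delta_rot": [0,0,0]},
    {"gripper": 0.6,"linear": [0,0,-0.006],"delta_rot": [0,0,0]},
    {"gripper": 0.6,"linear": [0,0,-0.009],"delta_rot": [0,0,0]},
    {"gripper": 0.6,"linear": [0,0,-0.009],"delta_rot": [0,0,0]}
  ]
}}

```text
clock: 13.35
position: [0.5453, 0.107, 0.0456]
ee_rot: [-0.0, 0.966, 0.26, -0.0]
contact_force: [-0.7, -0.5, -1.9]
width: 0.0567
gripper_force: 32.9
```

Request:
{"name": "send_rows", "arguments": {
  "increments": [
    {"gripper": 0.6,"linear": [0,0,-0.003],"delta_rot": [0,0,0]},
    {"gripper": 0.6,"linear": [0,0,-0.006],"delta_rot": [0,0,0]},
    {"gripper": 0.6,"linear": [0,0,-0.009],"delta_rot": [0,0,0]},
    {"gripper": 0.6,"linear": [0,0,-0.009],"delta_rot": [0,0,0]}
  ]
}}

```text
clock: 13.75
position: [0.5453, 0.107, 0.0365]
ee_rot: [-0.0, 0.966, 0.26, -0.001]
contact_force: [0.0, -0.5, -1.0]
width: 0.0567
gripper_force: 32.9
```

Request:
{"name": "send_rows", "arguments": {
  "increments": [
    {"gripper": 0.6,"linear": [0,0,-0.004],"delta_rot": [0,0,0]},
    {"gripper": 0.6,"linear": [0,0,-0.008],"delta_rot": [0,0,0]},
    {"gripper": 0.6,"linear": [0,0,-0.012],"delta_rot": [0,0,0]},
    {"gripper": 0.6,"linear": [0,0,-0.016],"delta_rot": [0,0,0]},
    {"gripper": 0.6,"linear": [0,0,-0.016],"delta_rot": [0,0,0]}
  ]
}}

```text
clock: 14.25
position: [0.5452, 0.107, 0.0203]
ee_rot: [-0.0, 0.966, 0.26, -0.001]
contact_force: [-1.8, -0.5, -1.9]
width: 0.0566
gripper_force: 32.9
```

Request:
{"name": "send_rows", "arguments": {
  "increments": [
    {"gripper": 0.6,"linear": [0.0005,0,-0.006],"delta_rot": [0,0,0]},
    {"gripper": 0.6,"linear": [0.0005,0,-0.012],"delta_rot": [0,0,0]},
    {"gripper": 0.6,"linear": [0.0005,0,-0.018],"delta_rot": [0,0,0]},
    {"gripper": 0.6,"linear": [0.0005,0,-0.022],"delta_rot": [0,0,0]},
    {"gripper": 0.6,"linear": [0.0005,0,-0.022],"delta_rot": [0,0,0]}
  ]
}}

```text
clock: 14.75
position: [0.5453, 0.1067, -0.002]
ee_rot: [-0.0, 0.966, 0.26, -0.001]
contact_force: [-3.2, -2.1, -3.5]
width: 0.0566
gripper_force: 32.8
```

Request:
{"name": "send_rows", "arguments": {
  "increments": [
    {"gripper": 0.6,"linear": [0,0,-0.001],"delta_rot": [0,0,0]},
    {"gripper": 0.6,"linear": [0,0,-0.003],"delta_rot": [0,0,0]},
    {"gripper": 0.6,"linear": [0,0,-0.004],"delta_rot": [0,0,0]},
    {"gripper": 0.6,"linear": [0,0,-0.004],"delta_rot": [0,0,0]}
  ]
}}

```text
clock: 15.15
position: [0.5454, 0.1066, -0.0047]
ee_rot: [0.0, 0.965, 0.261, -0.001]
contact_force: [-4.6, -3.5, 0.7]
width: 0.057
gripper_force: 33.1
```

Request:
{"name": "send_rows", "arguments": {
  "increments": [
    {"gripper": -1,"linear": [-0.002,-0.0015,0],"delta_rot": [0,0,0]},
    {"gripper": -1,"linear": [-0.002,-0.0015,0],"delta_rot": [0,0,0]},
    {"gripper": -1,"linear": [-0.002,-0.0015,0],"delta_rot": [0,0,0]},
    {"gripper": -1,"linear": [-0.002,-0.0015,0.03],"delta_rot": [0,0,0]},
    {"gripper": -1,"linear": [-0.002,-0.0015,0.07],"delta_rot": [0,0,0]},
    {"gripper": -1,"linear": [-0.002,-0.0015,0.11],"delta_rot": [0,0,0]},
    {"gripper": 1,"linear": [-0.04,-0.0015,0.11],"delta_rot": [0,0,0]},
    {"gripper": 1,"linear": [-0.06,-0.0015,0.11],"delta_rot": [0,0,0]}
  ]
}}

```text
clock: 15.95
position: [0.4859, 0.106, 0.1068]
ee_rot: [-0.0, 0.966, 0.26, 0.002]
contact_force: [-0.2, 0.3, -0.3]
width: 0.0591
gripper_force: 0.0
```

```bash
python3 - <<'E'
from h import *
s=get_state();print(s["position"],s["width"])
im=optics.get_image("scene")["pixels"].astype(int)
m=((im[...,2]>1.8*im[...,1])&(im[...,2]>1.8*im[...,0])&(im[...,2]>70)); m[:150]=0;m[240:]=0;m[:,:225]=0;m[:,345:]=0
ys,xs=np.nonzero(m);print("red",len(xs),xs.min(),xs.max(),ys.min(),ys.max())
th=np.linspace(0,6.28,60)
for zb in(.02,.03):
    P=np.array([proj("scene",[.544+.029*np.cos(t),.1045+.029*np.sin(t),z]) for t in th for z in(zb,zb+.04)]);print(zb,P.min(0),P.max(0))
y=((np.minimum(im[...,2],im[...,1]*1.15)-im[...,0])>40)&(np.abs(np.indices(m.shape)[1]-279)<12)&(np.abs(np.indices(m.shape)[0]-192)<15)
ys,xs=np.nonzero(y);print("yellow",len(xs),xs.mean(),ys.mean(), proj("scene",[.545,.105,.076]))
E
```

```text
[0.48593057 0.10598209 0.10684669] 0.05908136116242543
red 195 272 288 190 208
0.02 [270.60527781 188.69416186] [288.93173662 209.72545285]
0.03 [270.32728945 186.6787917 ] [288.75826569 207.81438515]
yellow 19 279.6842105263158 191.0 [279.08076756 191.75390223]
```

Request:
{"name": "send_rows", "arguments": {
  "increments": [
    {"gripper": 1,"linear": [0,0,0],"delta_rot": [0,0,-0.14]},
    {"gripper": 1,"linear": [0,0,0],"delta_rot": [0,0,-0.28]},
    {"gripper": 1,"linear": [0,0,-0.02],"delta_rot": [0,0,-0.42]},
    {"gripper": 1,"linear": [0,0,-0.04],"delta_rot": [0,0,-0.56]},
    {"gripper": 1,"linear": [0.01,0,-0.061],"delta_rot": [0,0,-0.575]},
    {"gripper": 1,"linear": [0.017,0,-0.061],"delta_rot": [0,0,-0.575]},
    {"gripper": 1,"linear": [0.017,0,-0.061],"delta_rot": [0,0,-0.575]}
  ]
}}

```text
clock: 16.7
position: [0.5053, 0.1057, 0.0444]
ee_rot: [-0.0, 1.0, -0.024, 0.001]
contact_force: [-0.7, -0.1, 0.3]
width: 0.0001
gripper_force: 0.0
```

Request:
{"name": "send_rows", "arguments": {
  "increments": [
    {"gripper": 1,"linear": [0.01,0,0],"delta_rot": [0,0,0]},
    {"gripper": 1,"linear": [0.02,0,0],"delta_rot": [0,0,0]},
    {"gripper": 1,"linear": [0.028,0,0],"delta_rot": [0,0,0]},
    {"gripper": 1,"linear": [0.036,0,0],"delta_rot": [0,0,0]},
    {"gripper": 1,"linear": [0.044,0,0],"delta_rot": [0,0,0]},
    {"gripper": 1,"linear": [0.052,0,0],"delta_rot": [0,0,0]},
    {"gripper": 1,"linear": [0.052,0,0],"delta_rot": [0,0,0]}
  ]
}}

```text
clock: 17.4
position: [0.5572, 0.1055, 0.0442]
ee_rot: [-0.0, 1.0, -0.024, 0.001]
contact_force: [0.3, -0.5, 0.5]
width: -0.0001
gripper_force: 0.0
```

Request:
{"name": "send_rows", "arguments": {
  "increments": [
    {"gripper": 1,"linear": [0.001,0,-0.003],"delta_rot": [0,0,0]},
    {"gripper": 1,"linear": [0.001,0,-0.006],"delta_rot": [0,0,0]},
    {"gripper": 1,"linear": [0.001,0,-0.008],"delta_rot": [0,0,0]},
    {"gripper": 1,"linear": [0.001,0,-0.009],"delta_rot": [0,0,0]},
    {"gripper": 1,"linear": [0.001,0,-0.009],"delta_rot": [0,0,0]}
  ]
}}

```text
clock: 17.9
position: [0.5556, 0.1055, 0.0348]
ee_rot: [0.0, 1.0, -0.024, -0.001]
contact_force: [-0.1, 0.3, -0.0]
width: -0.0
gripper_force: 0.1
```

Request:
{"name": "send_rows", "arguments": {
  "increments": [
    {"gripper": 1,"linear": [0.003,0,-0.001],"delta_rot": [0,0,0]},
    {"gripper": 1,"linear": [0.003,0,-0.002],"delta_rot": [0,0,0]},
    {"gripper": 1,"linear": [0.003,0,-0.002],"delta_rot": [0,0,0]}
  ]
}}

```text
clock: 18.2
position: [0.5574, 0.1055, 0.0343]
ee_rot: [0.0, 1.0, -0.024, -0.002]
contact_force: [-4.8, 0.2, 10.9]
width: -0.0001
gripper_force: 5.4
```

Request:
{"name": "send_rows", "arguments": {
  "increments": [
    {"gripper": 1,"linear": [0,0,0.03],"delta_rot": [0,0,0]},
    {"gripper": 1,"linear": [0,0,0.065],"delta_rot": [0,0,0.1]},
    {"gripper": -1,"linear": [-0.004,-0.045,0.065],"delta_rot": [0,0,0.25]},
    {"gripper": -1,"linear": [-0.008,-0.09,0.065],"delta_rot": [0,0,0.4]},
    {"gripper": -1,"linear": [-0.012,-0.135,0.065],"delta_rot": [0,0,0.55]},
    {"gripper": -1,"linear": [-0.016,-0.18,0.065],"delta_rot": [0,0,0.7]},
    {"gripper": -1,"linear": [-0.019,-0.22,0.065],"delta_rot": [0,0,0.85]},
    {"gripper": -1,"linear": [-0.0205,-0.2325,0.065],"delta_rot": [0,0,1.0]}
  ]
}}

```text
clock: 19.0
position: [0.5386, -0.131, 0.0981]
ee_rot: [0.001, 0.899, 0.439, -0.0]
contact_force: [0.0, 1.0, 0.7]
width: 0.085
gripper_force: 0.0
```

```bash
python3 - <<'E'
from h import *
s=get_state();print(s["position"],s["ee_rot"],s["qpos"].round(2))
for n in("scene","top"):
    im=optics.get_image(n)["pixels"].astype(int)
    u=proj(n,[.554,.105,.068]); I,J=np.indices(im.shape[:2])
    y=((np.minimum(im[...,2],im[...,1]*1.15)-im[...,0])>40)&(abs(J-u[0])<12)&(abs(I-u[1])<12)
    ys,xs=np.nonzero(y);print(n,len(xs),xs.mean(),ys.mean(),"flat",u,"upright",proj(n,[.545,.105,.08]), "edge at hinge",proj(n,[.544,.105,.0695]),"tip",proj(n,[.564,.105,.0695]), list(zip(xs,ys))[:40])
E
```

```text
[ 0.53858743 -0.13100347  0.09810543] [ 9.06990649e-04  8.98618403e-01  4.38730059e-01 -2.80941754e-04] [-0.36  0.32  1.7  -0.    1.12  0.3 ]
scene 35 280.8285714285714 191.6 flat [280.67295543 191.54899966] upright [278.9877897  190.93957832] edge at hinge [279.07382133 193.27298012] tip [282.192904   189.23613553] [(np.int64(280), np.int64(189)), (np.int64(281), np.int64(189)), (np.int64(282), np.int64(189)), (np.int64(283), np.int64(189)), (np.int64(279), np.int64(190)), (np.int64(280), np.int64(190)), (np.int64(281), np.int64(190)), (np.int64(282), np.int64(190)), (np.int64(283), np.int64(190)), (np.int64(284), np.int64(190)), (np.int64(278), np.int64(191)), (np.int64(279), np.int64(191)), (np.int64(280), np.int64(191)), (np.int64(281), np.int64(191)), (np.int64(282), np.int64(191)), (np.int64(283), np.int64(191)), (np.int64(284), np.int64(191)), (np.int64(278), np.int64(192)), (np.int64(279), np.int64(192)), (np.int64(280), np.int64(192)), (np.int64(281), np.int64(192)), (np.int64(282), np.int64(192)), (np.int64(283), np.int64(192)), (np.int64(284), np.int64(192)), (np.int64(278
[... 755 characters left out ...]
.int64(278), np.int64(190)), (np.int64(274), np.int64(191)), (np.int64(275), np.int64(191)), (np.int64(276), np.int64(191)), (np.int64(277), np.int64(191)), (np.int64(278), np.int64(191)), (np.int64(274), np.int64(192)), (np.int64(275), np.int64(192)), (np.int64(276), np.int64(192)), (np.int64(277), np.int64(192)), (np.int64(274), np.int64(193)), (np.int64(275), np.int64(193)), (np.int64(276), np.int64(193)), (np.int64(277), np.int64(193)), (np.int64(275), np.int64(194)), (np.int64(276), np.int64(194)), (np.int64(277), np.int64(194)), (np.int64(275), np.int64(195)), (np.int64(276), np.int64(195)), (np.int64(275), np.int64(196)), (np.int64(276), np.int64(196)), (np.int64(276), np.int64(197))]
```

Request:
{"name": "send_rows", "arguments": {
  "increments": [
    {"gripper": -1,"linear": [0,0,0],"delta_rot": [0,0,0.14]},
    {"gripper": -1,"linear": [0,0,-0.02],"delta_rot": [0,0,0.26]},
    {"gripper": -1,"linear": [0,0,-0.045],"delta_rot": [0,0,0.26]},
    {"gripper": -1,"linear": [0,0,-0.06],"delta_rot": [0,0,0.26]},
    {"gripper": -1,"linear": [0,0,-0.07],"delta_rot": [0,0,0.26]},
    {"gripper": -1,"linear": [0,0,-0.07],"delta_rot": [0,0,0.26]}
  ]
}}

```text
clock: 19.7
position: [0.5378, -0.1255, 0.0268]
ee_rot: [-0.001, 0.835, 0.55, -0.001]
contact_force: [-0.3, 0.4, -0.4]
width: 0.0855
gripper_force: 0.0
```

Request:
{"name": "send_rows", "arguments": {
  "increments": [
    {"gripper": 1,"linear": [0,0,0],"delta_rot": [0,0,0]},
    {"gripper": 1,"linear": [0,0,0],"delta_rot": [0,0,0]},
    {"gripper": 1,"linear": [0,0,0],"delta_rot": [0,0,0]},
    {"gripper": 1,"linear": [0,0,0],"delta_rot": [0,0,0]},
    {"gripper": 1,"linear": [0,0,0],"delta_rot": [0,0,0]},
    {"gripper": 1,"linear": [0,0,0],"delta_rot": [0,0,0]}
  ],
  "newtons": 50
}}

```text
clock: 20.3
position: [0.5402, -0.1277, 0.0289]
ee_rot: [0.001, 0.835, 0.55, 0.001]
contact_force: [1.3, -1.7, 2.5]
width: 0.0139
gripper_force: 49.0
```

Request:
{"name": "send_rows", "arguments": {
  "increments": [
    {"gripper": 1,"linear": [-0.0081,0.0042,0],"delta_rot": [0,0,-0.087]},
    {"gripper": 1,"linear": [-0.0159,0.009,0],"delta_rot": [0,0,-0.175]},
    {"gripper": 1,"linear": [-0.0232,0.0145,0],"delta_rot": [0,0,-0.262]},
    {"gripper": 1,"linear": [-0.03,0.0206,0],"delta_rot": [0,0,-0.349]},
    {"gripper": 1,"linear": [-0.0362,0.0272,0],"delta_rot": [0,0,-0.436]},
    {"gripper": 1,"linear": [-0.0419,0.0345,0],"delta_rot": [0,0,-0.524]},
    {"gripper": 1,"linear": [-0.0419,0.0345,0],"delta_rot": [0,0,-0.524]}
  ]
}}

```text
clock: 21.0
position: [0.4977, -0.0934, 0.0289]
ee_rot: [0.002, 0.949, 0.316, 0.001]
contact_force: [1.0, -5.1, 1.4]
width: 0.0139
gripper_force: 49.2
```

Request:
{"name": "send_rows", "arguments": {
  "increments": [
    {"gripper": 1,"linear": [-0.005,0.0076,0],"delta_rot": [0,0,-0.087]},
    {"gripper": 1,"linear": [-0.0093,0.0157,0],"delta_rot": [0,0,-0.175]},
    {"gripper": 1,"linear": [-0.0129,0.0241,0],"delta_rot": [0,0,-0.262]},
    {"gripper": 1,"linear": [-0.0157,0.0328,0],"delta_rot": [0,0,-0.349]},
    {"gripper": 1,"linear": [-0.0178,0.0418,0],"delta_rot": [0,0,-0.436]},
    {"gripper": 1,"linear": [-0.0178,0.0418,0],"delta_rot": [0,0,-0.436]}
  ]
}}

```text
clock: 21.6
position: [0.4798, -0.052, 0.0288]
ee_rot: [0.002, 0.995, 0.104, 0.0]
contact_force: [-0.5, -7.1, 5.8]
width: 0.0139
gripper_force: 49.5
```

Request:
{"name": "send_rows", "arguments": {
  "increments": [
    {"gripper": 1,"linear": [-0.0007,0.0045,0],"delta_rot": [0,0,-0.044]},
    {"gripper": 1,"linear": [-0.0012,0.009,0],"delta_rot": [0,0,-0.087]},
    {"gripper": 1,"linear": [-0.0012,0.009,0],"delta_rot": [0,0,-0.087]}
  ]
}}

```text
clock: 21.9
position: [0.4786, -0.0447, 0.0288]
ee_rot: [0.003, 0.998, 0.062, 0.0]
contact_force: [-2.1, -10.0, 4.6]
width: 0.0138
gripper_force: 49.7
```

Request:
{"name": "send_rows", "arguments": {
  "increments": [
    {"gripper": 1,"linear": [-0.0001,0.0015,0],"delta_rot": [0,0,-0.01]},
    {"gripper": 1,"linear": [-0.0001,0.0025,0],"delta_rot": [0,0,-0.02]},
    {"gripper": 1,"linear": [-0.0001,0.0025,0],"delta_rot": [0,0,-0.02]}
  ]
}}

```text
clock: 22.2
position: [0.4786, -0.0444, 0.0288]
ee_rot: [0.005, 0.999, 0.053, 0.0]
contact_force: [-2.5, -16.3, 4.9]
width: 0.014
gripper_force: 49.7
```

Request:
{"name": "send_rows", "arguments": {
  "increments": [
    {"gripper": 1,"linear": [0,0.0005,0],"delta_rot": [0,0,0]},
    {"gripper": 1,"linear": [0,0.0005,0],"delta_rot": [0,0,0]},
    {"gripper": 1,"linear": [0,0.0005,0],"delta_rot": [0,0,0]},
    {"gripper": 1,"linear": [0,0.0005,0],"delta_rot": [0,0,0]}
  ]
}}

```text
clock: 22.6
position: [0.4786, -0.0443, 0.0289]
ee_rot: [0.005, 0.999, 0.053, 0.0]
contact_force: [-1.6, -17.5, 3.8]
width: 0.014
gripper_force: 49.8
```

```bash
python3 - <<'E'
from h import *
s=get_state();print(s["position"],s["contact_force"],s["clock"])
print(sign_off())
E
```

```text
[ 0.47857793 -0.04433179  0.0288614 ] [ -1.63417086 -17.50864611   3.76173044] 22.6
the job is handed in; nothing more can be done
None
```

The job is handed in at 22.6 s: the red reel is on the spindle and, by camera and contact, fully down with the catch flat over it, and the tension arm is held against its far stop with about 17 N; the first grasp closed above the reel because the reported TCP height read about 35 mm too low, so I touched the worktop to measure the error and corrected for it.

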